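Load the lathe's blank tube up to its fill line

TASK

Load the slotted clear tube for the watchmaker's lathe: stack the two large thick solid brass discs flat inside it, one on top of the other, so that the top of the stack comes level with the dark line round the tube. Keep the thin brass disc out of the tube.

Things in the scene. Friction and masses are not known exactly. Their poses are not given: they have to be found in the camera images.
- tube_floor (a point): Centre of the tube's inner floor, 10 mm above the bench, z up. Fixed tube on a 100 mm square, 10 mm thick base plate. Clear wall: bore 64, 4 thick, 46 mm high above the floor, open top. Two 38 mm wide slots from rim to floor face its +y and -y: fingers closing along y can go down them holding a disc; curved walls at +x, -x. Dark line round the walls 40 mm above the floor.
- disc_a_center (a point): One of the two identical large thick brass discs: solid, plain, 44 mm in diameter and 20 mm thick, about 260 g, lying flat on the bench at the start. Either may go in first. The point is its centre, half-way up; its z axis is the disc's axis.
- disc_b_center (a point): One of the two identical large thick brass discs: solid, plain, 44 mm in diameter and 20 mm thick, about 260 g, lying flat on the bench at the start. Either may go in first. The point is its centre, half-way up; its z axis is the disc's axis.
- thin_center (a point): The thin brass disc, to stay out of the tube: 44 mm in diameter, only 8 mm thick, flat on the bench. The point is its centre, half-way up. (Also there, not needed: a brass disc 24 mm in diameter, 20 thick, and a steel ring 44 mm wide, 20 high. Disc and ring centres are at least 75 mm apart.)
Things that resemble listed ones, but are neither listed nor needed, are in the scene too. Leave any orange or pink look-alike of the part that bears disc_b_center alone.

How it is judged:
At the end, for the whole second after the job is handed in: Both thick discs lie in the tube: centres 10 and 30 mm above its floor (each within 4 mm), so the top is at the line; within 18 mm of the tube's axis and 10 degrees of level. The thin disc's centre is more than 55 mm from the tube's axis (((z of disc_a_center in the frame of tube_floor between 0.006 and 0.014 m and z of disc_b_center in the frame of tube_floor between 0.026 and 0.034 m) or (z of disc_b_center in the frame of tube_floor between 0.006 and 0.014 m and z of disc_a_center in the frame of tube_floor between 0.026 and 0.034 m)) and horizontal distance between each of disc_a_center, disc_b_center and tube_floor below 0.018 m and angle between the z axis of each of disc_a_center, disc_b_center and the z axis of tube_floor, either way round below 0.175 rad and horizontal distance between thin_center and tube_floor above 0.055 m); the robot touches nothing.
It also fails if it takes over 59 s, if anything falls off the work surface, if the arm or the gripper's body presses on something with over 40 N, if the wrist force passes 120 N, or if a joint passes its speed limit or range.

ROBOT

A 6-joint arm with a two-finger parallel gripper is mounted at the origin on the work surface. World frame = base frame: x ahead of the robot, y to its left, z up, the work surface at z = 0. Lengths are in m, angles in rad, forces in N, time in s.
With the tool pointing down it reaches from about 0.375 to 0.9 m from the base axis. Payload 3.1 kg.
Tool frame: the origin (TCP) lies on the centre line of the jaws, within the pads' length; the fingertips stand 8 mm ahead of it and the grasp point (between the pads) lies 11 mm behind it (robot.tip_extent is the distance from the TCP to the fingertips, in m); y points along the fingers, z is the direction in which the jaws open and shut, and the axes are right-handed (so a half turn about y gives the same grasp; the last joint's range is limited). The gripper opens to 87 mm and grips with 3 to 60 N. Pads are 19 mm wide; open, the fingers measure 117 mm over their backs; the gripper's body (75 mm by 190 mm) begins 51 mm behind the grasp point.
Start: joints at [-1.413, 0.527, 1.433, -0, 1.181, -0.178], TCP at [0.206, -0.59, 0.231] pointing down, gripper open.
Joint ranges: [-3.08, 3.08], [-0.75, 2.2], [0.22, 2.44], [-1.43, 4.57], [0, 2.65], [-2.85, 2.85]. Speed limits (rad/s): [2.79, 2.79, 3.14, 3.14, 3.14, 3.14].

INTERFACE

Orientations are given as a unit quaternion [x, y, z, w].
In Python, from rig import robot gives the robot as it stands.
- The arm moves only by the shell command python3 -m crank 'ROWS' [FORCE]. ROWS is JSON, a list that holds one entry, the list of rows, each a list of 7 numbers: the turn, a rotation vector about the tool's x, y, z in degrees, then the shift along the tool's x, y, z in m, then the opening in per cent of the stroke, from 0 (shut) to 100 (fully open). In form: [[[ax, ay, az, dx, dy, dz, gripper], ...]]. A call has exactly 5 rows; each row shifts and turns the commanded pose from where the row before left it, along the tool's axes as they then stand; what a row does not reach is not made up. A row lasts 1/8 s, in which the tool goes at most 62.5 mm and 10.7 degrees, less where a joint would pass 70% of its speed; a pose out of reach is approached as far as the arm can. A call with a gripper value outside its range is refused whole. The fingers move at their own pace and stop on an object; FORCE is the grip in N (left out, the last holds). Time passes only in rows, so rows that do not move let the fingers close, or fill a call up. It gives the time, the measured TCP pose, the force and the opening at its end, in the units of the state.
- robot.get_obs(): the state, without advancing time (a new reading comes with each control period).
- robot.camera(name): name is "side" or "top" or "wrist"; returns a dict with "img" (420x560x3 uint8, red, green, blue), "K" (3x3 intrinsics, pixels), "R" (3x3) and "t" (3): a world point X has camera coordinates R X + t; the wrist camera has in their place "T_tool_cam" (4x4, takes a point from camera to tool coordinates, whose origin is the TCP and whose axes are the tool frame's). Camera axes: x right, y down, z forward; pixel columns grow to the right and rows downward; lengths in m; the calibration is good to about 2 mm. A picture is of the moment at which its call begins: read the wrist's pose just before it. There is no depth.
- robot.hand_in(): hands the job in, once; it reports no verdict.
Trained networks look in a picture, given as the dict that the camera call returned (one of the last four; its "shot" number tells which), for a name from the list of things; names that differ only in an ending like _2 or _b are one class to them, and where a whole thing is asked for, a point or a joint stands for the part that bears it (a point fixed in the world has none). Each returns a list of dicts, best first, with "conf" (0 to 1); they miss things now and then, are a little off and sometimes report something else, mostly with a low value. They report only what shows in the picture. A call takes as long as a camera call. They do not tell look-alikes from the thing itself.
- robot.spot_in(picture, thing): "at" ([row, column] in pixels, amid what is visible of it).
The state is a dict: "time": time; "q": joint angles; "joint_velocities": joint speeds; "joint_torque": joint torques, N m; "position": TCP position; "tool_rot": TCP orientation; "ft_force": force on the tool from outside, world axes, zero at the start; "moment": the same for the moment, N m; "grip_width": finger opening in m.
Only numpy, scipy, OpenCV 4.12 (cv2) and the standard library are available. Lean on these libraries where they do the work, as an engineer would, in place of code of your own. Each camera call takes 0.05 s, during which the arm holds its last target.

## Working session

There is one attempt and no reset: what is moved stays moved. The work goes in short steps, Python scripts to look and compute and a shell command to move; the robot and the scene stay as the last step left them, time stands still between calls to the robot, and variables do not carry over. Pictures are saved under pics/ and viewed, and the job is handed in when it is done.

```bash
ls; mkdir -p pics
python3 - <<'E'
from rig import robot
import cv2,numpy as np
o=robot.get_obs();print(o)
for n in ["top","side","wrist"]:
    p=robot.camera(n);cv2.imwrite(f"pics/{n}0.png",p["img"][:,:,::-1])
    print(n,{k:(np.round(v,4).tolist() if k!="img" else 0) for k,v in p.items()})
    for t in ["tube_floor","disc_a_center","thin_center"]:
        print(t,robot.spot_in(p,t))
E
```

```text
pics
{'time': 0.0, 'q': array([-1.41348201e+00,  5.28450664e-01,  1.43394724e+00, -2.75630772e-05,
        1.18139595e+00, -1.78487891e-01]), 'joint_velocities': array([-2.85267537e-04,  1.02471559e-03,  6.29995711e-04,  2.40278495e-04,
       -3.06953263e-05, -1.45261450e-03]), 'joint_torque': array([-1.58761336e-04, -4.40043318e+01, -1.76593477e+01,  6.31477637e-02,
        5.81213215e-02, -1.64295739e-04]), 'position': array([ 0.20586378, -0.58933736,  0.22956686]), 'tool_rot': array([-0.11817133,  0.69794048, -0.69638389,  0.11816979]), 'ft_force': array([0.46208231, 0.20472366, 1.17011914]), 'moment': array([-0.06308856,  0.05200234, -0.00864978]), 'grip_width': 0.08731848207571749}
top {'img': 0, 'K': [[387.1499, 0.0, 275.9088], [0.0, 387.1499, 209.9456], [0.0, 0.0, 1.0]], 'R': [[0.0278, -0.9995, -0.0173], [-0.9941, -0.0258, -0.1052], [0.1047, 0.0202, -0.9943]], 't': [-0.0576, 0.493, 0.7141], 'shot': 1}
tube_floor [{'at': [210.7, 123.2], 'conf': 0.79}, {'at': [237.3, 336.4], 'conf': 0.15}]
disc_a_center [{'at': [236.4, 262.7], 'conf': 0.83}]
thin_center [{'at': [235.6, 337.6], 'conf': 0.89}]
side {'img': 0, 'K': [[533.816, 0.0, 279.0173], [0.0, 533.816, 211.287], [0.0, 0.0, 1.0]], 'R': [[-0.8703, -0.4922, 0.02], [-0.3562, 0.6008, -0.7156], [0.3402, -0.6299, -0.6982]], 't': [0.413, 0.2505, 0.8148], 'shot': 2}
tube_floor [{'at': [360.7, 189.0], 'conf': 0.91}]
disc_a_center [{'at': [250.8, 298.0], 'conf': 0.85}]
thin_center [{'at': [204.8, 335.5], 'conf': 0.6}]
wrist {'img': 0, 'K': [[310.4153, 0.0, 280.877], [0.0, 310.4153, 208.4853], [0.0, 0.0, 1.0]], 'T_tool_cam': [[-0.0002, 0.9551, 0.2963, -0.0818], [0.0004, -0.2963, 0.9551, -0.155], [1.0, 0.0003, -0.0003, -0.0007], [0.0, 0.0, 0.0, 1.0]], 'shot': 3}
tube_floor []
disc_a_center []
thin_center []
```

View pics/top0.png

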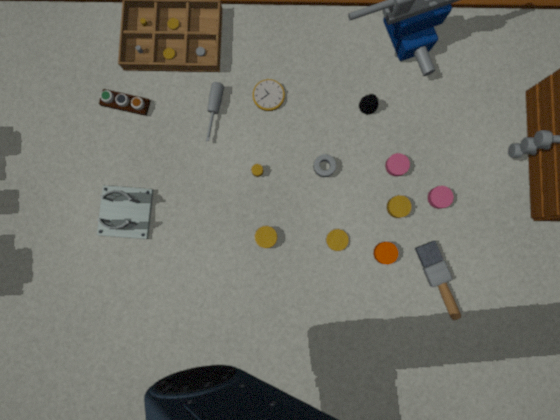

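View pics/side0.png

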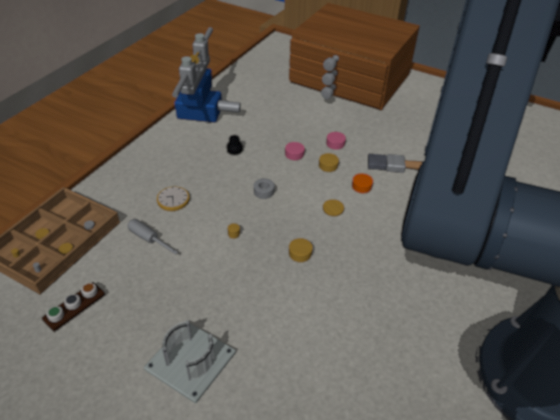

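View pics/wrist0.png

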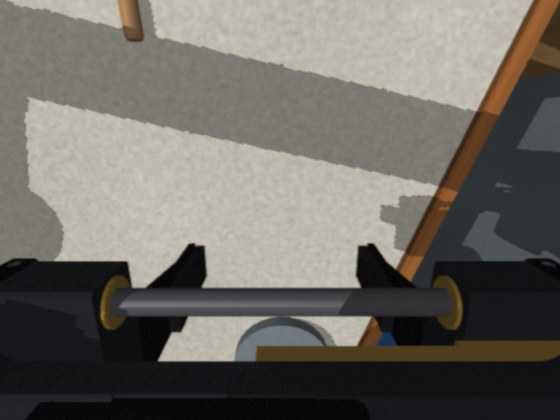

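```bash
cat > h.py <<'E'
from rig import robot
import cv2,numpy as np
from scipy.spatial.transform import Rotation as Ro
def ray(p,px,pose=None):
    d=np.linalg.inv(p["K"])@np.array([px[0],px[1],1.])
    if "T_tool_cam" in p:
        pos,q=pose;R=Ro.from_quat(q).as_matrix();T=p["T_tool_cam"]
        return pos+R@T[:3,3], R@T[:3,:3]@d
    return -p["R"].T@p["t"], p["R"].T@d
def atz(p,px,z,pose=None):
    o,d=ray(p,px,pose);return o+d*(z-o[2])/d[2]
def proj(p,X):
    c=p["K"]@(p["R"]@np.array(X)+p["t"]);return c[:2]/c[2]
E
python3 - <<'E'
from h import *
t=robot.camera("top");s=robot.camera("side")
for n,a,b in [("A",(266,237),(301,250)),("B",(400,206),(329,162)),("thin",(338,240),(333,208))]:
    for z in(.02,.008):
        print(n,z,atz(t,a,z).round(4),"side proj of it",proj(s,atz(t,a,z)).round(1),atz(s,b,z).round(4))
i=s["img"][:,:,::-1]
c=cv2.resize(i[130:275,265:390],None,fx=4,fy=4,interpolation=cv2.INTER_CUBIC);cv2.imwrite("pics/c1.png",c)
c=cv2.resize(i[310:400,140:245],None,fx=6,fy=6,interpolation=cv2.INTER_CUBIC);cv2.imwrite("pics/c2.png",c)
i=t["img"][:,:,::-1]
c=cv2.resize(i[170:250,85:165],None,fx=7,fy=7,interpolation=cv2.INTER_CUBIC);cv2.imwrite("pics/c3.png",c)
c=cv2.resize(i[140:270,245:425],None,fx=4,fy=4,interpolation=cv2.INTER_CUBIC);cv2.imwrite("pics/c4.png",c)
E
```

```text
A 0.02 [ 0.4424 -0.0267  0.02  ] side proj of it [301.9 245.8] [ 0.4391 -0.0168  0.02  ]
A 0.008 [ 0.4429 -0.0262  0.008 ] side proj of it [301.3 250.3] [ 0.4436 -0.0265  0.008 ]
B 0.02 [ 0.5087 -0.2817  0.02  ] side proj of it [329.7 158.3] [ 0.5046 -0.2695  0.02  ]
B 0.008 [ 0.5102 -0.2853  0.008 ] side proj of it [329.4 161.5] [ 0.5101 -0.2834  0.008 ]
thin 0.02 [ 0.4405 -0.164   0.02  ] side proj of it [335.1 201.5] [ 0.4362 -0.1451  0.02  ]
thin 0.008 [ 0.4409 -0.1657  0.008 ] side proj of it [334.8 205.4] [ 0.4406 -0.157   0.008 ]
```

View pics/c1.png

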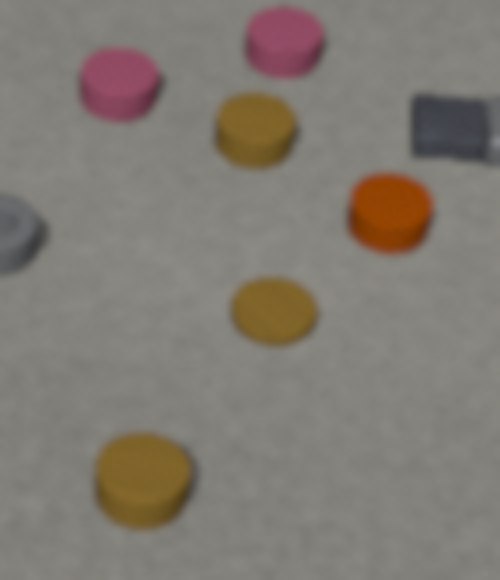

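View pics/c2.png

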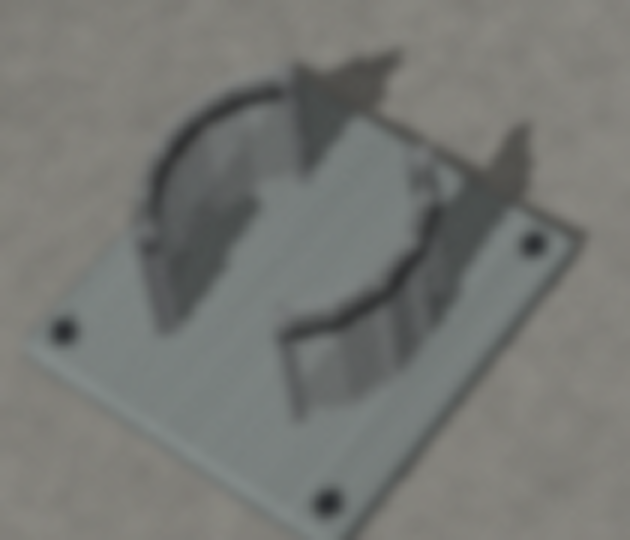

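View pics/c3.png

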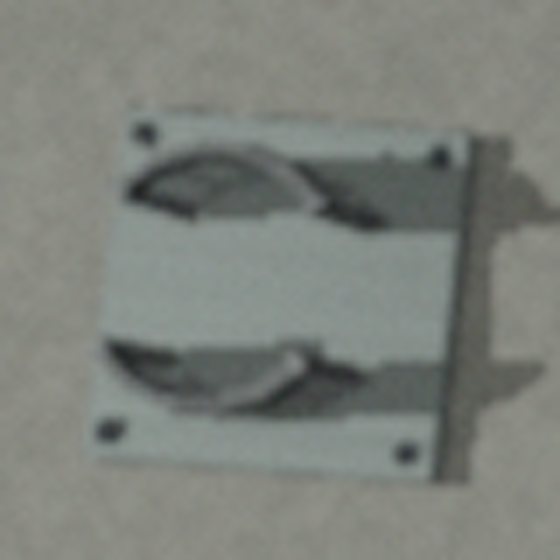

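View pics/c4.png

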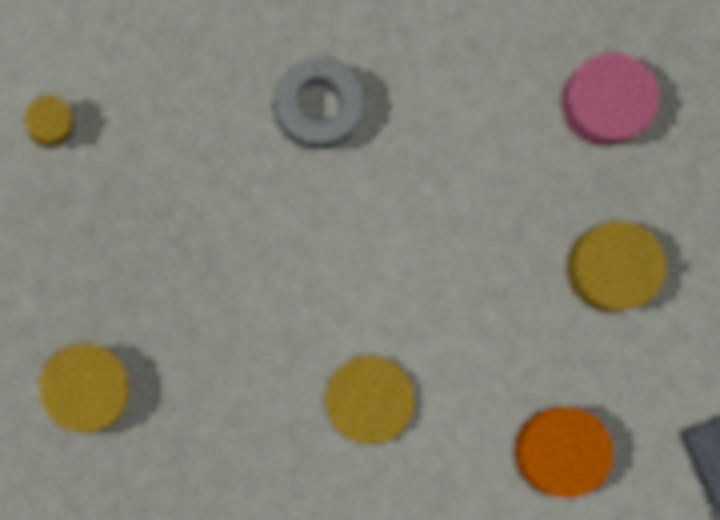

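Run:
```python
from h import *
t=robot.camera("top");s=robot.camera("side")
P=np.array([atz(t,((x+.5)/7-.5+85,(y+.5)/7-.5+170),.01) for x,y in [(145,133),(441,157),(408,452),(110,430)]])
print(P.round(4),P.mean(0))
S=np.array([atz(s,((x+.5)/6-.5+140,(y+.5)/6-.5+310),.01) for x,y in [(64,331),(534,243),(327,503)]])
print(S.round(4),S[:2].mean(0))
for x,y in [(84,387),(620,264),(370,399)]:
  print(atz(t,((x+.5)/4-.5+245,(y+.5)/4-.5+140),.02 if x!=370 else .008).round(4))
for x,y in [(143,466),(256,120),(274,310)]:
  print(atz(s,((x+.5)/4-.5+265,(y+.5)/4-.5+130),.02 if x!=274 else .008).round(4))
for a,b in [(0,1),(3,2)]: d=P[b]-P[a];print(np.degrees(np.arctan2(d[1],d[0])))
for a,b in [(0,3),(1,2)]: d=P[b]-P[a];print(np.degrees(np.arctan2(d[1],d[0])))
o=robot.get_obs();print(o["time"],Ro.from_quat(o["tool_rot"]).as_matrix().round(3))
```

```text
[[0.5297 0.2945 0.01  ]
 [0.525  0.21   0.01  ]
 [0.4418 0.214  0.01  ]
 [0.4457 0.2981 0.01  ]] [0.48555327 0.2541535  0.01      ]
[[0.5311 0.2942 0.01  ]
 [0.4431 0.2142 0.01  ]
 [0.4472 0.2985 0.01  ]] [0.4871238 0.2541786 0.01     ]
[ 0.4436 -0.026   0.02  ]
[ 0.5094 -0.281   0.02  ]
[ 0.442 -0.164  0.008]
[ 0.4445 -0.0245  0.02  ]
[ 0.5088 -0.2764  0.02  ]
[ 0.4415 -0.1594  0.008 ]
-93.20318338403972
-92.63287409630045
177.5453751654558
177.2274685738108
0.8 [[-0.944 -0.     0.33 ]
 [-0.33  -0.    -0.944]
 [ 0.    -1.     0.   ]]
```

```bash
cat > d.py <<'E'
import sys
from h import *
# usage: d.py x y z -> remaining tool-frame shift and turn to target yaw (jaw angle -92.9 deg, tool down)
o=robot.get_obs();R=Ro.from_quat(o["tool_rot"])
a=np.radians(-92.9);z=np.array([np.cos(a),np.sin(a),0]);y=np.array([0,0,-1.]);x=np.cross(y,z)
G=Ro.from_matrix(np.stack([x,y,z],1))
w=np.array([float(v) for v in sys.argv[1:4]])-o["position"]
print("t",round(o["time"],2),"pos",o["position"].round(4),"turn",np.degrees((R.inv()*G).as_rotvec()).round(2),"shift(goal axes)",G.inv().apply(w).round(4),"w",round(o["grip_width"],4),"F",o["ft_force"].round(1))
E
python3 -m crank '[[[0,7.4,0,0,0,0,70],[0,7.4,0,0,0,0,70],[0,7.4,0,0,0,0,70],[0,0,0,-0.036,0,-0.041,70],[0,0,0,-0.036,0,-0.041,70]]]' 30
python3 d.py .509 -.279 .15
```

```text
time: 1.42
position: [0.2825, -0.5115, 0.2305]
tool_rot: [-0.019, -0.707, 0.707, 0.019]
ft_force: [0.3, -0.4, -0.1]
grip_width: 0.0617
t 1.43 pos [ 0.2825 -0.5115  0.2305] turn [-0.01 -0.18 -0.02] shift(goal axes) [-0.2145  0.0805 -0.2437] w 0.0617 F [ 0.3 -0.4 -0.1]
```

```bash
python3 -m crank '[[[0,0,0,-0.041,0.01,-0.045,70],[0,0,0,-0.041,0.01,-0.045,70],[0,0,0,-0.041,0.01,-0.045,70],[0,0,0,-0.041,0.01,-0.045,70],[0,0,0,-0.041,0.01,-0.045,70]]]'
python3 -m crank '[[[0,0,0,-0.01,0.03,-0.02,70],[0,0,0,0,0,0,70],[0,0,0,0,0,0,70],[0,0,0,0,0,0,70],[0,0,0,0,0,0,70]]]'
python3 d.py .509 -.279 .15
cat > w.py <<'E'
import sys
from h import *
o=robot.get_obs();p=robot.camera("wrist");cv2.imwrite(f"pics/{sys.argv[1]}.png",p["img"][:,:,::-1])
for t in sys.argv[2:]:
    for r in robot.spot_in(p,t):
        a=r["at"];print(t,np.round(a),r["conf"],atz(p,(a[1],a[0]),.01,(o["position"],o["tool_rot"])).round(4))
np.savez("last.npz",pos=o["position"],q=o["tool_rot"],K=p["K"],T=p["T_tool_cam"])
E
python3 w.py w1 disc_b_center thin_center
```

```text
time: 2.05
position: [0.4999, -0.2965, 0.1805]
tool_rot: [-0.019, -0.707, 0.707, 0.018]
ft_force: [0.3, -0.6, -0.1]
grip_width: 0.0606
time: 2.68
position: [0.5094, -0.2798, 0.1515]
tool_rot: [-0.019, -0.706, 0.707, 0.018]
ft_force: [0.5, -0.4, 0.2]
grip_width: 0.0608
t 2.67 pos [ 0.5094 -0.2798  0.1515] turn [-0.07 -0.17 -0.08] shift(goal axes) [ 0.0004  0.0015 -0.0007] w 0.0608 F [ 0.5 -0.4  0.2]
disc_b_center [201. 282.] 0.85 [ 0.5071 -0.2803  0.01  ]
disc_b_center [107. 278.] 0.83 [ 0.5957 -0.2808  0.01  ]
disc_b_center [173. 366.] 0.71 [ 0.5307 -0.3622  0.01  ]
disc_b_center [276. 262.] 0.68 [ 0.4249 -0.2547  0.01  ]
thin_center [258. 179.] 0.68 [ 0.4499 -0.169   0.01  ]
```

View pics/w1.png

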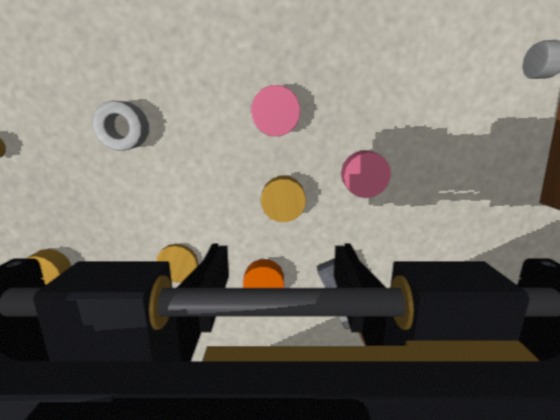

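```bash
python3 -m crank '[[[0,0,0,0.001,0.045,0,70],[0,0,0,0,0.045,0,70],[0,0,0,0,0.035,0,70],[0,0,0,0,0.015,0,70],[0,0,0,0,0,0,70]]]'
python3 d.py .508 -.280 .011
python3 -m crank '[[[0,0,0,0,0,0,40],[0,0,0,0,0,0,40],[0,0,0,0,0,0,40],[0,0,0,0,0,0,40],[0,0,0,0,0,0,40]]]' 30
python3 d.py .508 -.280 .011
```

```text
time: 3.45
position: [0.5085, -0.2784, 0.0103]
tool_rot: [0.018, 0.707, -0.707, -0.018]
ft_force: [-0.8, 0.2, -0.0]
grip_width: 0.0606
t 3.45 pos [ 0.5085 -0.2784  0.0103] turn [ 0.01 -0.07  0.02] shift(goal axes) [ 0.0004 -0.0007  0.0016] w 0.0606 F [-0.8  0.2 -0. ]
time: 4.08
position: [0.5092, -0.2791, 0.0114]
tool_rot: [-0.019, -0.706, 0.707, 0.018]
ft_force: [0.0, -1.3, 5.9]
grip_width: 0.0433
t 4.08 pos [ 0.5092 -0.2791  0.0114] turn [-0.1  -0.05 -0.11] shift(goal axes) [0.0012 0.0004 0.0009] w 0.0433 F [ 0.  -1.3  5.9]
```

```bash
python3 -m crank '[[[0,0,0,0,-0.02,0,30],[0,0,0,0,-0.05,0,30],[0,0,0,0,-0.05,0,30],[0,0,0,0.003,0,-0.03,30],[0,0,0,0.005,0,-0.05,30]]]' 35
python3 d.py .486 .254 .13
python3 -m crank '[[[0,0,0,0.005,0,-0.05,30],[0,0,0,0.005,0,-0.05,30],[0,0,0,0.005,0,-0.05,30],[0,0,0,0.005,0,-0.05,30],[0,0,0,0.005,0,-0.05,30]]]'
python3 d.py .486 .254 .13
```

```text
time: 4.7
position: [0.5046, -0.198, 0.1307]
tool_rot: [0.02, 0.707, -0.707, -0.019]
ft_force: [0.0, 0.6, -3.2]
grip_width: 0.0432
t 4.7 pos [ 0.5046 -0.198   0.1307] turn [ 0.   -0.24 -0.05] shift(goal axes) [ 0.0414  0.0007 -0.4505] w 0.0432 F [ 0.   0.6 -3.2]
time: 5.32
position: [0.4909, 0.055, 0.1297]
tool_rot: [0.017, 0.707, -0.707, -0.02]
ft_force: [-0.2, 0.1, -3.4]
grip_width: 0.0432
t 5.33 pos [0.4909 0.055  0.1297] turn [ 0.04 -0.09  0.18] shift(goal axes) [ 0.015  -0.0003 -0.1985] w 0.0432 F [-0.2  0.1 -3.4]
```

```bash
python3 -m crank '[[[0,0,0,0.004,0,-0.05,30],[0,0,0,0.004,0,-0.05,30],[0,0,0,0.004,0,-0.05,30],[0,0,0,0.003,0,-0.048,30],[0,0,0,0,0,0,30]]]'
python3 d.py .486 .254 .13
python3 w.py w2 tube_floor disc_a_center
python3 - <<'E'
from h import *
a=[robot.camera(n)["img"][:,:,::-1] for n in("top","side")]
cv2.imwrite("pics/ts2.png",np.hstack([cv2.resize(a[0][130:270,60:200],(400,400)),cv2.resize(a[1][250:400,110:260],(400,400))]))
E
```

```text
time: 5.95
position: [0.4861, 0.2546, 0.1297]
tool_rot: [0.016, 0.707, -0.707, -0.017]
ft_force: [-0.1, -0.8, -3.1]
grip_width: 0.0428
t 5.95 pos [0.4861 0.2546 0.1297] turn [0.02 0.22 0.12] shift(goal axes) [ 0.0001 -0.0003  0.0006] w 0.0428 F [-0.1 -0.8 -3.1]
tube_floor [189. 280.] 0.73 [0.501  0.2558 0.01  ]
disc_a_center [232. 553.] 0.9 [ 0.4466 -0.0013  0.01  ]
```

View pics/w2.png

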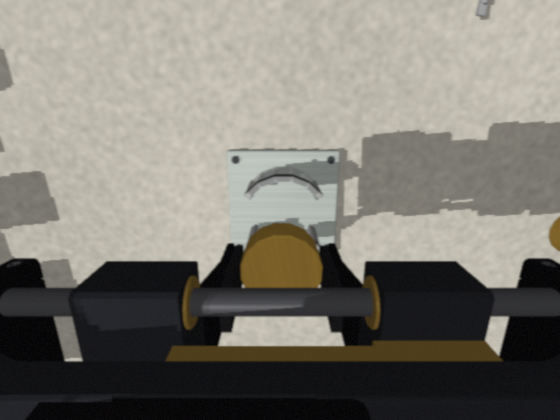

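View pics/ts2.png

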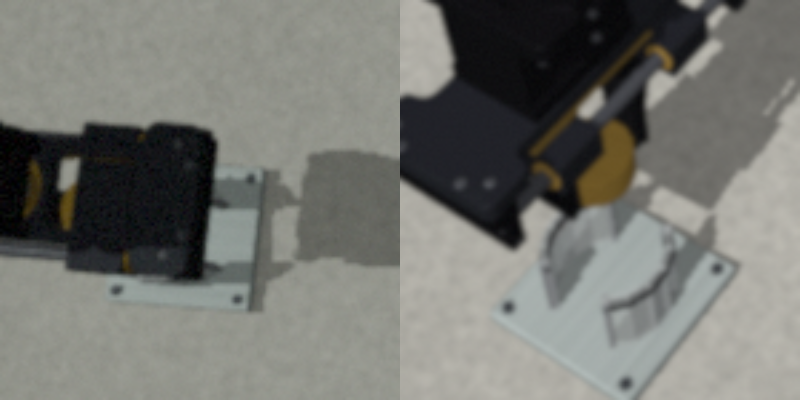

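Run:
```python
from h import *
w=cv2.imread("pics/w2.png")[130:310,180:380]
s=robot.camera("side")["img"][250:370,130:250,::-1]
cv2.imwrite("pics/z2.png",np.hstack([cv2.resize(w[:,10:190],(400,400),interpolation=cv2.INTER_CUBIC),cv2.resize(s,(400,400),interpolation=cv2.INTER_CUBIC)]))
```

```text
(no output)
```

View pics/z2.png

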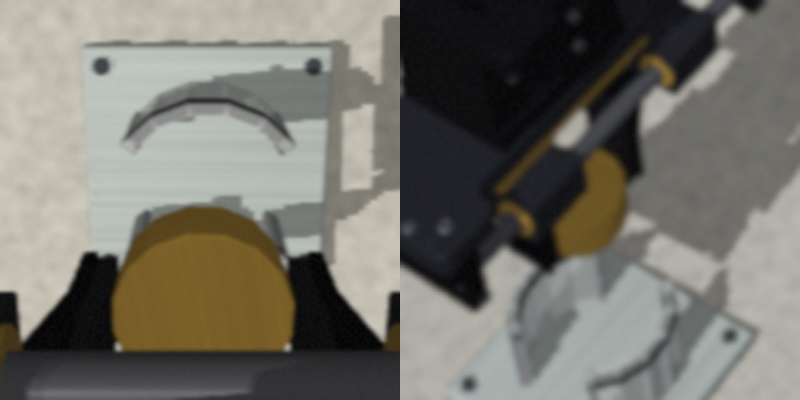

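```bash
cat > ov.py <<'E'
import sys
from h import *
# overlay disc model: tilt about tool z (deg), offsets tool x,y
tilts=[float(v) for v in sys.argv[2].split(",")];off=np.array([float(v) for v in sys.argv[3].split(",")])
o=robot.get_obs();R=Ro.from_quat(o["tool_rot"]).as_matrix()
w=robot.camera("wrist");s=robot.camera("side")
a=np.linspace(0,2*np.pi,60);T=w["T_tool_cam"];out=[]
ims=[w["img"][:,:,::-1].copy(),s["img"][:,:,::-1].copy()]
ims=[cv2.resize(i,None,fx=4,fy=4,interpolation=cv2.INTER_CUBIC) for i in ims]
cols=[(255,0,0),(0,0,255),(0,255,0)]
for tl,c in zip(tilts,cols):
  for h in(-.01,.01):
    P=np.stack([.022*np.cos(a),0*a+h,.022*np.sin(a)],1)
    P=Ro.from_rotvec([0,0,np.radians(tl)]).apply(P)+off
    C=(P-T[:3,3])@T[:3,:3];u=C@w["K"].T;u=u[:,:2]/u[:,2:]
    cv2.polylines(ims[0],[np.round(u*4+1.5).astype(int)],True,c,1)
    W=P@R.T+o["position"];C=W@s["R"].T+s["t"];u=C@s["K"].T;u=u[:,:2]/u[:,2:]
    cv2.polylines(ims[1],[np.round(u*4+1.5).astype(int)],True,c,1)
    cc=u.mean(0)
x,y=(cc*4).astype(int);y=max(y,200);x=max(x,200)
cv2.imwrite(f"pics/{sys.argv[1]}.png",np.hstack([ims[0][800:1200,920:1320],ims[1][y-200:y+200,x-200:x+200]]))
E
python3 ov.py o1 0,20 0,0.0014,0
```

```text
(no output)
```

View pics/o1.png

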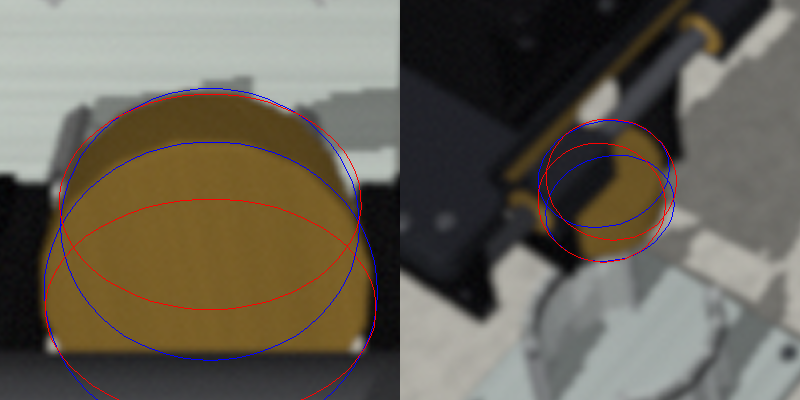

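```bash
python3 - <<'E'
from h import *
o=robot.get_obs();p=robot.camera("wrist")
for x in((235.5,159.5),(331.5,159.5)): print(atz(p,x,.01,(o["position"],o["tool_rot"])).round(4))
E
python3 -m crank '[[[0,0,0,0,0.03,0,30],[0,0,0,0,0.03,0,30],[0,0,0,0,0.025,0,30],[0,0,0,0,0.01,0,30],[0,0,0,0,0,0,30]]]'
python3 d.py .486 .254 .022
```

```text
[0.5314 0.289  0.01  ]
[0.5268 0.2041 0.01  ]
time: 7.02
position: [0.4878, 0.2512, 0.0352]
tool_rot: [-0.018, -0.707, 0.707, 0.019]
ft_force: [0.7, 0.7, -3.8]
grip_width: 0.0429
t 7.03 pos [0.4878 0.2512 0.0352] turn [-0.02 -0.09  0.05] shift(goal axes) [ 0.0019  0.0132 -0.0027] w 0.0429 F [ 0.7  0.7 -3.8]
```

```bash
python3 -m crank '[[[0,0,0,0,0.006,0,30],[0,0,0,0,0.004,0,30],[0,0,0,0,0.002,0,30],[0,0,0,0,0,0,30],[0,0,0,0,0,0,30]]]'
python3 d.py .486 .252 .022
python3 w.py w3
```

```text
time: 7.65
position: [0.4879, 0.2516, 0.0237]
tool_rot: [0.018, 0.707, -0.707, -0.018]
ft_force: [-0.2, 0.0, -2.3]
grip_width: 0.0431
t 7.65 pos [0.4879 0.2516 0.0237] turn [ 0.01 -0.06 -0.02] shift(goal axes) [ 0.002   0.0017 -0.0003] w 0.0431 F [-0.2  0.  -2.3]
```

View pics/w3.png

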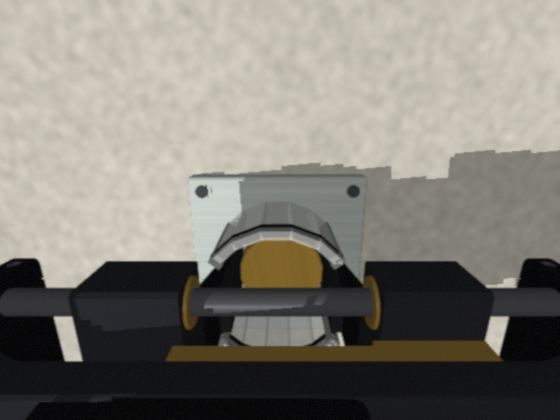

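```bash
python3 -m crank '[[[0,0,0,0,0.002,0,30],[0,0,0,0,0,0,30],[0,0,0,0,0,0,60],[0,0,0,0,0,0,70],[0,0,0,0,0,0,70]]]'
python3 d.py .486 .252 .022
```

```text
time: 8.32
position: [0.4881, 0.2515, 0.0218]
tool_rot: [0.018, 0.707, -0.707, -0.018]
ft_force: [0.3, 0.5, -0.5]
grip_width: 0.0591
t 8.32 pos [0.4881 0.2515 0.0218] turn [ 0.01 -0.06 -0.03] shift(goal axes) [ 0.0021 -0.0002 -0.0003] w 0.0591 F [ 0.3  0.5 -0.5]
```

```bash
python3 -m crank '[[[0,0,0,0,-0.04,0,70],[0,0,0,0,-0.04,0,70],[0,0,0,0,-0.04,0,70],[0,0,0,0.005,0,0.046,70],[0,0,0,0.005,0,0.046,70]]]'
python3 -m crank '[[[0,0,0,0.005,0,0.046,70],[0,0,0,0.005,0,0.046,70],[0,0,0,0.005,0,0.046,70],[0,0,0,0.005,0,0.046,70],[0,0,0,0,0,0,70]]]'
python3 d.py .444 -.025 .13
python3 w.py w4 disc_a_center thin_center
python3 - <<'E'
from h import *
a=[robot.camera(n)["img"][:,:,::-1] for n in("top","side")]
cv2.imwrite("pics/ts3.png",np.hstack([cv2.resize(a[0][170:250,85:165],(400,400)),cv2.resize(a[1][310:400,145:235],(400,400))]))
E
```

```text
time: 8.95
position: [0.4733, 0.1596, 0.1426]
tool_rot: [0.018, 0.707, -0.707, -0.017]
ft_force: [-0.1, 0.1, -0.4]
grip_width: 0.0611
time: 9.57
position: [0.4437, -0.0252, 0.1418]
tool_rot: [-0.02, -0.707, 0.707, 0.02]
ft_force: [-0.5, 1.3, 0.2]
grip_width: 0.0612
t 9.57 pos [ 0.4437 -0.0252  0.1418] turn [-0.03 -0.37 -0.05] shift(goal axes) [-0.0002  0.0118 -0.0002] w 0.0612 F [-0.5  1.3  0.2]
disc_a_center [202. 280.] 0.79 [ 0.4434 -0.0234  0.01  ]
thin_center [192. 424.] 0.84 [ 0.4456 -0.1605  0.01  ]
```

View pics/w4.png

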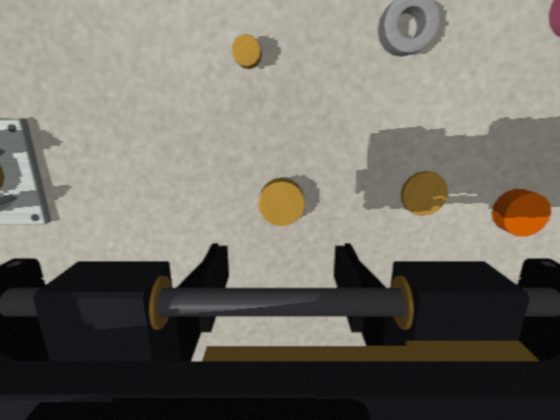

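View pics/ts3.png

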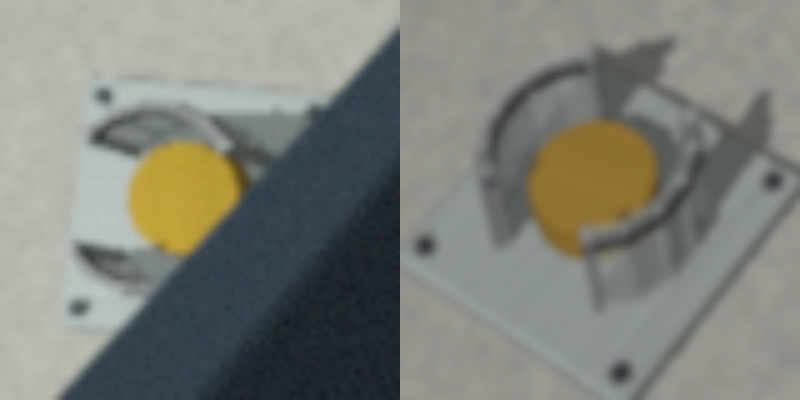

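```bash
python3 -m crank '[[[0,0,0,0,0.04,0,70],[0,0,0,0,0.04,0,70],[0,0,0,0,0.035,0,70],[0,0,0,0,0.015,0,70],[0,0,0,0,0,0,70]]]'
python3 d.py .4435 -.0245 .011
```

```text
time: 10.45
position: [0.443, -0.0213, 0.0105]
tool_rot: [0.017, 0.707, -0.707, -0.018]
ft_force: [-0.2, -0.1, -1.1]
grip_width: 0.0608
t 10.45 pos [ 0.443  -0.0213  0.0105] turn [0.04 0.07 0.15] shift(goal axes) [-0.0006 -0.0005  0.0032] w 0.0608 F [-0.2 -0.1 -1.1]
```

```bash
python3 -m crank '[[[0,0,0,0,0,0,40],[0,0,0,0,0,0,40],[0,0,0,0,0,0,40],[0,0,0,0,0,0,30],[0,0,0,0,0,0,30]]]' 35
python3 d.py .4435 -.0245 .011
python3 -m crank '[[[0,0,0,0,-0.02,0,30],[0,0,0,0,-0.05,0,30],[0,0,0,0,-0.05,0,30],[0,0,0,-0.005,0,-0.03,30],[0,0,0,-0.005,0,-0.046,30]]]'
python3 d.py .487 .252 .13
```

```text
time: 11.08
position: [0.4443, -0.0227, 0.0123]
tool_rot: [-0.019, -0.707, 0.707, 0.018]
ft_force: [1.6, 1.3, 6.0]
grip_width: 0.0428
t 11.07 pos [ 0.4443 -0.0227  0.0123] turn [-0.02 -0.07 -0.12] shift(goal axes) [0.0007 0.0013 0.0018] w 0.0428 F [1.6 1.3 6. ]
time: 11.7
position: [0.4581, 0.0526, 0.1325]
tool_rot: [-0.02, -0.707, 0.707, 0.019]
ft_force: [0.4, 0.0, -1.9]
grip_width: 0.0432
t 11.7 pos [0.4581 0.0526 0.1325] turn [-0.02 -0.25 -0.12] shift(goal axes) [-0.0188  0.0025 -0.2006] w 0.0432 F [ 0.4  0.  -1.9]
```

```bash
python3 -m crank '[[[0,0,0,-0.005,0,-0.05,30],[0,0,0,-0.005,0,-0.05,30],[0,0,0,-0.005,0,-0.05,30],[0,0,0,-0.004,0,-0.05,30],[0,0,0,0,0,0,30]]]'
python3 d.py .488 .2515 .06
python3 ov.py o2 0,8 0,0.0015,0
```

```text
time: 12.32
position: [0.4867, 0.2546, 0.1313]
tool_rot: [0.017, 0.707, -0.707, -0.016]
ft_force: [0.6, -0.5, -2.2]
grip_width: 0.0434
t 12.32 pos [0.4867 0.2546 0.1313] turn [ 0.05  0.2  -0.05] shift(goal axes) [-0.0015  0.0713  0.003 ] w 0.0434 F [ 0.6 -0.5 -2.2]
```

View pics/o2.png

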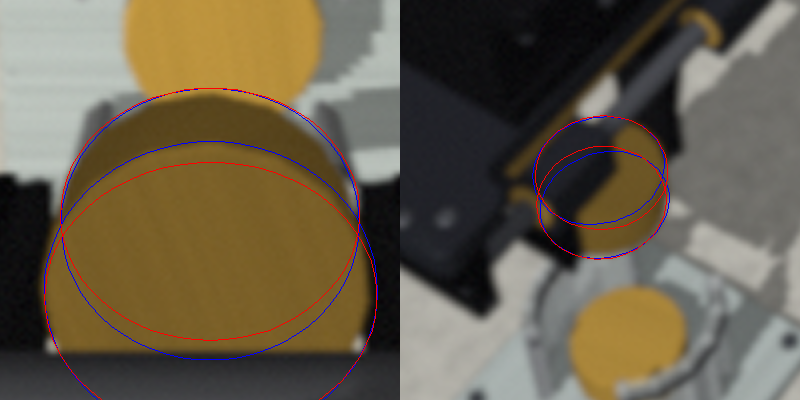

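```bash
python3 -m crank '[[[0,0,0,0,0.03,0,30],[0,0,0,0,0.03,0,30],[0,0,0,0,0.02,0,30],[0,0,0,0,0,0.001,30],[0,0,0,0,0,0,30]]]'
python3 d.py .488 .2515 .042
python3 w.py w5
```

```text
time: 13.05
position: [0.4871, 0.2496, 0.0521]
tool_rot: [-0.019, -0.707, 0.707, 0.019]
ft_force: [-0.4, 0.9, -1.4]
grip_width: 0.0431
t 13.05 pos [0.4871 0.2496 0.0521] turn [-0.   -0.14 -0.02] shift(goal axes) [-0.0008  0.0101 -0.0019] w 0.0431 F [-0.4  0.9 -1.4]
```

View pics/w5.png

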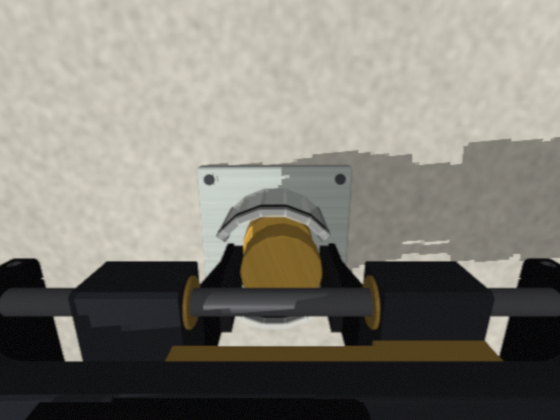

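```bash
python3 -m crank '[[[0,0,0,0,0.003,-0.003,30],[0,0,0,0,0.003,0,30],[0,0,0,0,0.002,0,30],[0,0,0,0,0.001,0,30],[0,0,0,0,0,0,30]]]'
python3 d.py .488 .2515 .042
```

```text
time: 13.72
position: [0.4869, 0.2536, 0.0425]
tool_rot: [-0.018, -0.707, 0.707, 0.018]
ft_force: [0.4, 0.0, -2.5]
grip_width: 0.0432
t 13.72 pos [0.4869 0.2536 0.0425] turn [-0.   -0.05  0.01] shift(goal axes) [-0.0012  0.0005  0.002 ] w 0.0432 F [ 0.4  0.  -2.5]
```

Another 1 mm down, then release and lift.

```bash
python3 -m crank '[[[0,0,0,0,0.001,0,30],[0,0,0,0,0,0,30],[0,0,0,0,0,0,55],[0,0,0,0,0,0,70],[0,0,0,0,0,0,70]]]'
python3 d.py .488 .2515 .042
python3 -m crank '[[[0,0,0,0,-0.02,0,70],[0,0,0,0,-0.04,0,70],[0,0,0,0,-0.04,0,70],[0,0,0,0,-0.02,0.03,70],[0,0,0,0,0,0.05,70]]]'
python3 -m crank '[[[0,0,0,0,0,0.05,70],[0,0,0,0,0,0.05,70],[0,0,0,0,0,0.05,70],[0,0,0,0,0,0.05,70],[0,0,0,0,0,0.02,70]]]'
python3 - <<'E'
from h import *
t=robot.camera("top");s=robot.camera("side");a=[t["img"][:,:,::-1],s["img"][:,:,::-1]]
cv2.imwrite("pics/ts4.png",np.hstack([cv2.resize(a[0][170:250,85:165],(400,400)),cv2.resize(a[1][310:400,145:235],(400,400))]))
for p in(t,s): print(robot.spot_in(p,"disc_a_center"),robot.spot_in(p,"thin_center"))
print(proj(t,(.487,.2535,.05)),proj(s,(.487,.2535,.05)))
E
```

```text
time: 14.35
position: [0.487, 0.2535, 0.0414]
tool_rot: [0.018, 0.707, -0.707, -0.018]
ft_force: [0.1, -0.9, 0.3]
grip_width: 0.0579
t 14.35 pos [0.487  0.2535 0.0414] turn [ 0.   -0.06 -0.  ] shift(goal axes) [-0.0011 -0.0006  0.002 ] w 0.0579 F [ 0.1 -0.9  0.3]
time: 14.98
position: [0.4846, 0.1741, 0.1635]
tool_rot: [0.019, 0.707, -0.707, -0.015]
ft_force: [0.1, -0.6, -0.1]
grip_width: 0.0613
time: 15.6
position: [0.4715, -0.0487, 0.1615]
tool_rot: [-0.02, -0.707, 0.707, 0.019]
ft_force: [0.1, -0.6, -0.3]
grip_width: 0.0608
[{'at': [208.2, 111.4], 'conf': 0.82}] []
[{'at': [346.6, 187.2], 'conf': 0.95}] [{'at': [203.4, 336.3], 'conf': 0.87}]
[115.62636811 208.35630287] [187.63143842 342.75146988]
```

View pics/ts4.png

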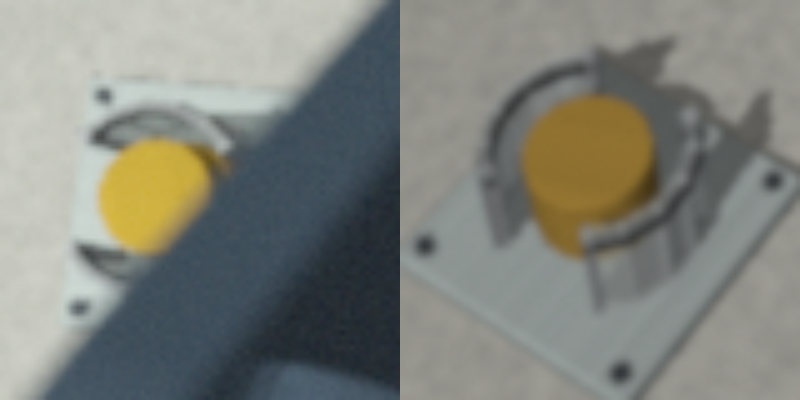

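The top and side crops show both discs stacked flat and centred, with the top face (side view about (188, 343)) level with the dark line. The thin disc is still on the bench and the gripper is clear.

```bash
python3 -m crank '[[[0,0,0,0,0,0,70],[0,0,0,0,0,0,70],[0,0,0,0,0,0,70],[0,0,0,0,0,0,70],[0,0,0,0,0,0,70]]]'
python3 -c "
from rig import robot
print(robot.hand_in())"
```

```text
time: 16.52
position: [0.4715, -0.046, 0.1616]
tool_rot: [-0.018, -0.707, 0.707, 0.018]
ft_force: [-0.1, -0.3, 0.5]
grip_width: 0.0609
the job is handed in; nothing more can be done
None
```

Both thick brass discs are stacked in the tube, and I handed the job in at about 16.5 s of the 59 s allowed. I picked up the disc at top-view pixel (400, 206) first, then the one at (266, 237). I lowered each down the slots with the jaws along the tube's y and released it as it touched down. The thin disc, the pink and orange look-alikes and the other parts were not touched.

- **Stack:** the last top and side pictures show it flat and near the tube's axis, with its top face at the dark line. In the side view the disc detection and the projected stack top agree to about 4 px. The arm partly hid the stack in the top view.
- **Thin disc:** in the last side picture it is still at its starting place on the bench, over 0.4 m from the tube. The network missed it in the last top picture, and I left that detection unrepeated.
- **Disagreement:** the wrist camera put the tube's y about 4 to 5 mm lower than the top and side cameras did. I released both discs at y of about 0.2515 to 0.2535, between the two estimates, so they should be well inside the 18 mm limit either way.
- **Forces:** the wrist readings I saw stayed below about 7 N.

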